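Put the amber reagent bottles into their spill dishes

TASK

Tidy the bench: stand each of the four brown glass reagent bottles upright, flat on the floor of the round spill dish that has the same colour as its cap. Set the bottles down rather than dropping them or knocking them over, and leave the two white plastic bottles standing where they are.

Things in the scene. Friction and masses are not known exactly. Their poses are not given: they have to be found in the camera images.
- bottle_red: loose brown (amber) glass reagent bottle with a red cap, 48 mm in diameter, 84 mm high in all: straight-sided body from 0 to 56 mm above its underside (a paper label band round it), shoulder narrowing to 65 mm, round flat-topped red screw cap 31 mm in diameter from 64 to 84 mm. Closed and rigid, about 120 g. Stands upright on the bench at the start; origin at the centre of its underside, z up along its axis
- bottle_yellow: loose brown (amber) glass reagent bottle with a yellow cap, 48 mm in diameter, 84 mm high in all: straight-sided body from 0 to 56 mm above its underside (a paper label band round it), shoulder narrowing to 65 mm, round flat-topped yellow screw cap 31 mm in diameter from 64 to 84 mm. Closed and rigid, about 120 g. Stands upright on the bench at the start; origin at the centre of its underside, z up along its axis
- bottle_green: loose brown (amber) glass reagent bottle with a green cap, 48 mm in diameter, 84 mm high in all: straight-sided body from 0 to 56 mm above its underside (a paper label band round it), shoulder narrowing to 65 mm, round flat-topped green screw cap 31 mm in diameter from 64 to 84 mm. Closed and rigid, about 120 g. Stands upright on the bench at the start; origin at the centre of its underside, z up along its axis
- bottle_blue: loose brown (amber) glass reagent bottle with a blue cap, 48 mm in diameter, 84 mm high in all: straight-sided body from 0 to 56 mm above its underside (a paper label band round it), shoulder narrowing to 65 mm, round flat-topped blue screw cap 31 mm in diameter from 64 to 84 mm. Closed and rigid, about 120 g. Stands upright on the bench at the start; origin at the centre of its underside, z up along its axis
- dish_red: round, open, shallow red plastic spill dish, fixed to the bench: 84 mm outside diameter, 78 mm inside, rim 12 mm above the bench, flat inner floor 4 mm above the bench; empty at the start; origin at the centre of its underside, on the bench, z up
- dish_yellow: round, open, shallow yellow plastic spill dish, fixed to the bench: 84 mm outside diameter, 78 mm inside, rim 12 mm above the bench, flat inner floor 4 mm above the bench; empty at the start; origin at the centre of its underside, on the bench, z up
- dish_green: round, open, shallow green plastic spill dish, fixed to the bench: 84 mm outside diameter, 78 mm inside, rim 12 mm above the bench, flat inner floor 4 mm above the bench; empty at the start; origin at the centre of its underside, on the bench, z up
- dish_blue: round, open, shallow blue plastic spill dish, fixed to the bench: 84 mm outside diameter, 78 mm inside, rim 12 mm above the bench, flat inner floor 4 mm above the bench; empty at the start; origin at the centre of its underside, on the bench, z up
- white_red: loose opaque WHITE plastic bottle with a red cap, still in use and to be left where it stands, 48 mm in diameter, 84 mm high in all: straight-sided body from 0 to 56 mm above its underside (a paper label band round it), shoulder narrowing to 65 mm, round flat-topped red screw cap 31 mm in diameter from 64 to 84 mm. Closed and rigid, about 120 g. Stands upright on the bench at the start; origin at the centre of its underside, z up along its axis
- white_blue: loose opaque WHITE plastic bottle with a blue cap, still in use and to be left where it stands, 48 mm in diameter, 84 mm high in all: straight-sided body from 0 to 56 mm above its underside (a paper label band round it), shoulder narrowing to 65 mm, round flat-topped blue screw cap 31 mm in diameter from 64 to 84 mm. Closed and rigid, about 120 g. Stands upright on the bench at the start; origin at the centre of its underside, z up along its axis

How it is judged:
By the outcome, as a careful person would: the job done as asked, in the order asked, and still so for the second after the job is handed in, with the robot touching nothing.
It also fails if it takes over 109 s, if anything falls off the work surface, if the arm or the gripper's body presses on something with over 40 N, if the wrist force passes 120 N, or if a joint passes its speed limit or range.

ROBOT

A 6-joint arm with a two-finger parallel gripper is mounted at the origin on the work surface. World frame = base frame: x ahead of the robot, y to its left, z up, the work surface at z = 0. Lengths are in m, angles in rad, forces in N, time in s.
With the tool pointing down it reaches from about 0.325 to 1 m from the base axis. Payload 5.1 kg.
Tool frame: the origin (TCP) lies at the centre of the arm's flange, where the gripper is bolted on; the fingertips stand 173 mm ahead of it and the grasp point (between the pads) lies 155 mm ahead of it; z points along the fingers, y is the line along which they close (so a half turn about z gives the same grasp; the last joint's range is limited). The gripper opens to 85 mm and grips with 20 to 120 N. Pads are 22 mm wide; open, the fingers measure 114 mm over their backs; the gripper's body (76 mm by 85 mm) begins 54 mm behind the grasp point. The pads swing forward as they close: fully open they stand 13 mm farther back than shut.
Start: joints at [-1.212, 0.124, 1.65, -0, 1.367, -0.083], TCP at [0.278, -0.588, 0.405] pointing down, gripper open.
Joint ranges: [-2.61, 2.61], [-1.02, 2.33], [0.03, 2.71], [-1.35, 4.49], [0.32, 2.68], [-2.91, 2.91]. Speed limits (rad/s): [2.57, 2.57, 3.14, 3.14, 3.14, 3.14].

INTERFACE

Orientations are given as a rotation vector (axis times angle).
In Python, from plant import get_obs, capture, close_job, recognise, masks_of, pinpoint gives the robot as it stands.
- The arm moves only by the tool arm_command, never from a script. Its argument "targets" is a list of rows, each an object of numbers: "tx", "ty", "tz": the shift along the tool's x, y, z in mm; "wx", "wy", "wz": the turn, a rotation vector about the tool's x, y, z in degrees; "hand": the closure in counts, from 0 (fully open) to 255 (shut). In form: [{"tx": .., "ty": .., "tz": .., "wx": .., "wy": .., "wz": .., "hand": ..}, ...]. A call has 1 to 10 rows; each row is the pose to reach, as a shift and turn from the pose commanded when the call began, along the tool's axes at that moment; what a row does not reach only later rows make up. A row lasts 1/10 s, in which the tool goes at most 50 mm and 8.59 degrees, less where a joint would pass 70% of its speed; a pose out of reach is approached as far as the arm can. A call with a gripper value outside its range is refused whole. The fingers move at their own pace and stop on an object; "newtons" is the grip in N (left out, the last holds). Time passes only in rows, so rows that repeat a pose let the fingers close. It gives the time, the measured TCP pose, the force, the opening and the grip force at its end, in the units of the state.
- get_obs(): the state, without advancing time (a new reading comes with each control period).
- capture(name): name is "scene" or "side" or "wrist"; returns a dict with "pixels" (384x512x3 uint8, red, green, blue), "fx", "fy", "cx", "cy" (pixels), "rvec" (rotation vector, rad) and "tvec" (3), from world to camera coordinates, as OpenCV has them; the wrist camera has in their place "tool_from_camera" (4x4, takes a point from camera to tool coordinates, whose origin is the TCP and whose axes are the flange's). Camera axes: x right, y down, z forward; pixel columns grow to the right and rows downward; lengths in m; the calibration is good to about 2 mm. The wrist camera is an equidistant fisheye: a pixel r from the principal point sees the ray r / f radians off the axis. A picture is of the moment at which its call begins: read the wrist's pose just before it. There is no depth.
- close_job(): hands the job in; it is judged then, once.
Trained networks look in the newest picture that a camera, given by its name, has taken for a name from the list of things; names that differ only in an ending like _2 or _b are one class to them, and where a whole thing is asked for, a point or a joint stands for the part that bears it (a point fixed in the world has none). Each returns a list of dicts, best first, with "conf" (0 to 1); they miss things now and then, are a little off and sometimes report something else, mostly with a low value. They report only what shows in the picture. A call takes as long as a camera call.
- recognise(target, camera): "location" ([x, y, z] in m, in world coordinates, good to about 4 mm: the middle of the surface that is visible of it).
- masks_of(target, camera): "mask" (384x512 bool, what is visible of it).
- pinpoint(target, camera): "location" ([x, y, z] in m, in world coordinates, good to about 4 mm: a listed point, or the origin of a listed thing).
The state is a dict: "t": time; "qpos": joint angles; "joint_vel": joint speeds; "effort": joint torques, N m; "eef_pos": TCP position; "eef_rot": TCP orientation; "force": force on the tool from outside, world axes, zero at the start; "wrist_torque": the same for the moment, N m; "gripper_width": opening from 0.0 (shut) to 1.0 (fully open); "grip_force": force on a finger pad.
Only numpy, scipy, OpenCV 4.12 (cv2) and the standard library are available. Lean on these libraries where they do the work, as an engineer would, in place of code of your own. Each camera call takes 0.05 s, during which the arm holds its last target. There are 200 camera calls.

## Working session

There is one attempt and no reset: what is moved stays moved. The work goes in short steps, Python scripts to look and compute and a tool call to move; the robot and the scene stay as the last step left them, time stands still between calls to the robot, and variables do not carry over. Pictures are saved under pics/ and viewed, at most 14 in all, crops included, and the job is handed in when it is done.

Besides the shell and the picture viewer there is one more tool, called as name([rows], argument=value, ...), one row to a line, values as JSON. arm_command: Moves the arm, as the interface text tells. Its arguments: {"type":"object","properties":{"targets":{"type":"array","items":{"type":"object","properties":{"tx":{"type":"number"},"ty":{"type":"number"},"tz":{"type":"number"},"wx":{"type":"number"},"wy":{"type":"number"},"wz":{"type":"number"},"hand":{"type":"number"}}}},"newtons":{"type":"number"}},"required":["targets"]}

```bash
ls; mkdir -p pics
python3 - <<'E'
from plant import *
import cv2,numpy as np
o=get_obs();print({k:np.round(v,3) for k,v in o.items()})
for c in("scene","side"):
    p=capture(c);cv2.imwrite(f"pics/{c}0.png",p["pixels"][:,:,::-1])
    for k in("bottle_red","bottle_yellow","bottle_green","bottle_blue","white_red","white_blue","dish_red","dish_yellow","dish_green","dish_blue"):
        print(c,k,[(np.round(d["location"],3).tolist(),round(d["conf"],2)) for d in pinpoint(k,c)][:3])
E
```

```text
pics
{'t': np.float64(0.0), 'qpos': array([-1.212,  0.125,  1.652,  0.   ,  1.367, -0.083]), 'joint_vel': array([ 0.001, -0.001, -0.001,  0.   ,  0.002, -0.   ]), 'effort': array([-2.0000e-03, -4.2361e+01, -3.6545e+01, -0.0000e+00,  7.0000e-03,
       -0.0000e+00]), 'eef_pos': array([ 0.278, -0.587,  0.403]), 'eef_rot': array([-3.063, -0.688,  0.   ]), 'force': array([0.515, 0.354, 0.546]), 'wrist_torque': array([-0.019,  0.019, -0.009]), 'grip_force': np.float64(0.0), 'gripper_width': np.float64(1.005)}
scene bottle_red [([0.647, -0.085, -0.001], 0.83)]
scene bottle_yellow [([0.486, 0.114, -0.004], 0.96)]
scene bottle_green [([0.39, 0.294, 0.006], 0.85)]
scene bottle_blue [([0.48, -0.1, 0.0], 0.69)]
scene white_red [([0.635, 0.258, 0.002], 0.9)]
scene white_blue [([0.52, 0.426, -0.001], 0.73)]
scene dish_red [([0.629, -0.259, -0.004], 0.68)]
scene dish_yellow [([0.391, -0.284, 0.002], 0.54), ([0.516, 0.427, -0.001], 0.51)]
scene dish_green [([0.686, 0.096, 0.003], 0.88)]
scene dish_blue [([0.504, -0.395, 0.0], 0.77)]
side bottle_red [([0.645, -0.085, -0.002], 0.75), ([0.476, -0.099, -0.001], 0.37)]
side bottle_yellow [([0.488, 0.111, 0.001], 0.72)]
side bottle_green [([0.389, 0.296, -0.0], 0.55)]
side bottle_blue [([0.477, -0.102, -0.002], 0.87)]
side white_red [([0.634, 0.258, 0.0], 0.94)]
side white_blue [([0.521, 0.423, -0.001], 0.98)]
side dish_red [([0.636, -0.262, 0.0], 0.59)]
side dish_yellow [([0.385, -0.285, 0.001], 0.79)]
side dish_green [([0.686, 0.096, -0.001], 0.95)]
side dish_blue [([0.504, -0.393, 0.003], 0.74)]
```

View pics/scene0.png

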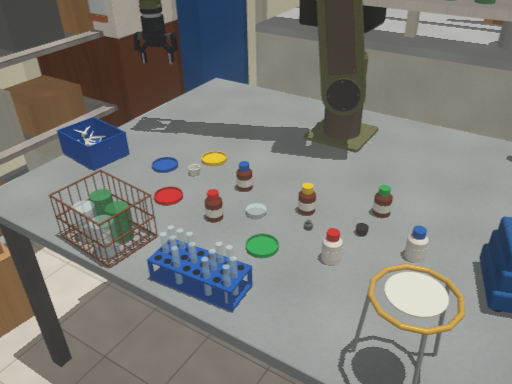

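View pics/side0.png

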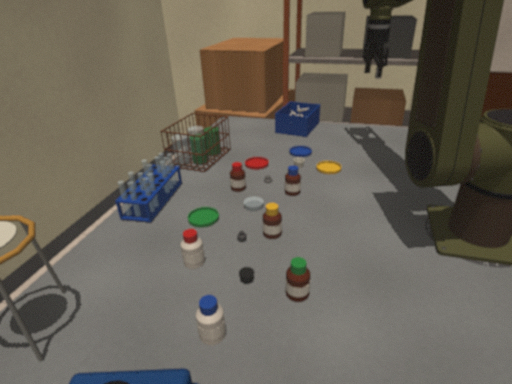

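The pictures agree with the network. In the scene view the brown bottles are red (214,206), blue (244,177), yellow (307,200) and green (383,202), and the white ones are (332,246) and (417,245). The dishes are red (168,196), blue (165,165), yellow (214,158) and green (262,245). Next I check clearance to the clutter: rack, basket and beaker.

```bash
cat > h.py <<'E'
from plant import *
import cv2,numpy as np
def onplane(p,uv,z):
    R,_=cv2.Rodrigues(np.array(p["rvec"],float));t=np.array(p["tvec"],float)
    c=-R.T@t;d=R.T@np.array([(uv[0]-p["cx"])/p["fx"],(uv[1]-p["cy"])/p["fy"],1.])
    return np.round(c+d*(z-c[2])/d[2],3)[:2].tolist()
E
python3 - <<'E'
from h import *
s=capture("scene");q=capture("side")
for n,p,uv,zs in[("beaker top",s,(194,168),(0,.02)),("beaker",q,(300,160),(0,.02)),("rack corner L",s,(149,268),(0,.05)),("rack R bot",s,(248,297),(0,)),("rack back R top",s,(250,269),(.04,.06)),("rack back L top",s,(163,243),(.04,.06)),("rack side near",q,(151,216),(0,)),("rack side far",q,(182,183),(0,)),
 ("tube",s,(229,249),(.08,.12)),("tube q",q,(122,182),(.08,.12)),("tube q far",q,(168,156),(.08,.12)),
 ("basket nearR",s,(155,238),(0,)),("basket topR",s,(154,209),(.06,.1)),("basket top back",s,(92,177),(.06,.1)),("basket q",q,(197,165),(0,)),("basket q2",q,(229,150),(0,)),("glassdish",s,(256,211),(0,)),("stopper",s,(308,225),(0,))]:
    print(n,[(z,onplane(p,uv,z)) for z in zs])
E
```

```text
beaker top [(0, [0.464, -0.303]), (0.02, [0.49, -0.28])]
beaker [(0, [0.491, -0.326]), (0.02, [0.484, -0.284])]
rack corner L [(0, [0.89, -0.097]), (0.05, [0.927, -0.053])]
rack R bot [(0, [0.844, 0.157])]
rack back R top [(0.04, [0.802, 0.135]), (0.06, [0.82, 0.148])]
rack back L top [(0.04, [0.836, -0.095]), (0.06, [0.853, -0.076])]
rack side near [(0, [0.828, 0.115])]
rack side far [(0, [0.83, -0.076])]
tube [(0.08, [0.808, 0.084]), (0.12, [0.846, 0.113])]
tube q [(0.08, [0.919, 0.086]), (0.12, [0.866, 0.148])]
tube q far [(0.08, [0.877, -0.099]), (0.12, [0.828, -0.02])]
basket nearR [(0, [0.797, -0.164])]
basket topR [(0.06, [0.76, -0.19]), (0.1, [0.8, -0.147])]
basket top back [(0.06, [0.734, -0.456]), (0.1, [0.775, -0.397])]
basket q [(0, [0.837, -0.209])]
basket q2 [(0, [0.771, -0.357])]
glassdish [(0, [0.56, -0.005])]
stopper [(0, [0.542, 0.148])]
```

arm_command([
  {"wz":25.3},
  {"wz":25.3},
  {"wz":25.3},
  {"wz":25.3},
  {"wz":25.3},
], newtons=40)

```text
$.targets[0]: bad value
```

arm_command([
  {"tx":0,"ty":0,"tz":0,"wx":0,"wy":0,"wz":25.3,"hand":0},
  {"tx":0,"ty":0,"tz":0,"wx":0,"wy":0,"wz":25.3,"hand":0},
  {"tx":0,"ty":0,"tz":0,"wx":0,"wy":0,"wz":25.3,"hand":0},
  {"tx":0,"ty":0,"tz":0,"wx":0,"wy":0,"wz":25.3,"hand":0},
], newtons=40)

```text
t: 1.6
eef_pos: [0.2779, -0.5876, 0.4047]
eef_rot: [3.142, 0.001, -0.0]
force: [0.7, 0.4, 0.2]
gripper_width: 0.998
grip_force: 0.0
```

arm_command([
  {"tx":29,"ty":-40,"tz":0,"wx":0,"wy":0,"wz":0,"hand":0},
  {"tx":58,"ty":-80,"tz":0,"wx":0,"wy":0,"wz":0,"hand":0},
  {"tx":87,"ty":-120,"tz":0,"wx":0,"wy":0,"wz":0,"hand":0},
  {"tx":116,"ty":-160,"tz":0,"wx":0,"wy":0,"wz":0,"hand":0},
  {"tx":145,"ty":-200,"tz":0,"wx":0,"wy":0,"wz":0,"hand":0},
  {"tx":174,"ty":-240,"tz":0,"wx":0,"wy":0,"wz":0,"hand":0},
  {"tx":203,"ty":-280,"tz":0,"wx":0,"wy":0,"wz":0,"hand":0},
  {"tx":232,"ty":-320,"tz":0,"wx":0,"wy":0,"wz":0,"hand":0},
  {"tx":232,"ty":-320,"tz":0,"wx":0,"wy":0,"wz":0,"hand":0},
])

```text
t: 2.5
eef_pos: [0.5121, -0.2634, 0.405]
eef_rot: [-3.14, -0.016, -0.002]
force: [-1.2, 0.2, 0.3]
gripper_width: 1.002
grip_force: 0.0
```

arm_command([
  {"tx":30,"ty":-40,"tz":0,"wx":0,"wy":0,"wz":0,"hand":0},
  {"tx":60,"ty":-80,"tz":0,"wx":0,"wy":0,"wz":0,"hand":0},
  {"tx":90,"ty":-120,"tz":0,"wx":0,"wy":0,"wz":0,"hand":0},
  {"tx":120,"ty":-160,"tz":20,"wx":0,"wy":0,"wz":0,"hand":0},
  {"tx":136,"ty":-183,"tz":50,"wx":0,"wy":0,"wz":0,"hand":0},
  {"tx":136,"ty":-183,"tz":80,"wx":0,"wy":0,"wz":0,"hand":0},
  {"tx":136,"ty":-183,"tz":80,"wx":0,"wy":0,"wz":0,"hand":0},
  {"tx":136,"ty":-183,"tz":80,"wx":0,"wy":0,"wz":0,"hand":0},
])

```text
t: 3.3
eef_pos: [0.6455, -0.0852, 0.3245]
eef_rot: [-3.142, -0.002, 0.002]
force: [0.1, 0.6, 0.8]
gripper_width: 1.001
grip_force: 0.0
```

```bash
cat >> h.py <<'E'
def look(name,view=None):
    o=get_obs();p=capture("wrist")
    print("t",round(float(o["t"]),2),"eef",np.round(o["eef_pos"],4),np.round(o["eef_rot"],3),"w",round(float(o["gripper_width"]),3))
    for n in name.split():
        print(n,[(np.round(d["location"],4).tolist(),round(d["conf"],2)) for d in pinpoint(n,"wrist")][:2])
    if view: cv2.imwrite(f"pics/{view}.png",p["pixels"][:,:,::-1])
E
python3 -c "
from h import *
look('bottle_red bottle_blue dish_red dish_green','w1')"
```

```text
t 3.3 eef [ 0.6455 -0.0852  0.3245] [-3.142e+00 -2.000e-03  2.000e-03] w 1.001
bottle_red [([0.6416, -0.0889, 0.0005], 0.98)]
bottle_blue [([0.4757, -0.1012, -0.0018], 0.67)]
dish_red [([0.6367, -0.2585, -0.0003], 0.6)]
dish_green [([0.6807, 0.0898, 0.0018], 0.8)]
```

View pics/w1.png

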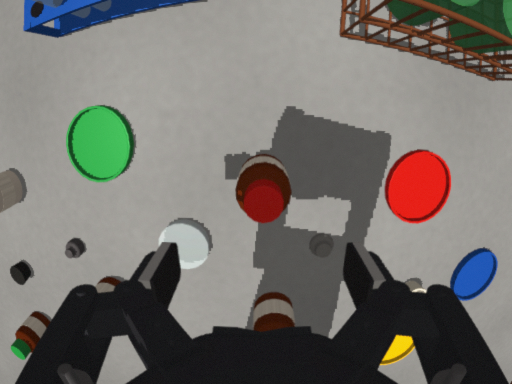

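The wrist view shows the red bottle at (263,195), midway between the fingers, with its dish at (418,186). I descend and grip.

arm_command([
  {"tx":-1,"ty":1,"tz":30,"wx":0,"wy":0,"wz":0,"hand":0},
  {"tx":-1,"ty":1,"tz":60,"wx":0,"wy":0,"wz":0,"hand":0},
  {"tx":-1,"ty":1,"tz":90,"wx":0,"wy":0,"wz":0,"hand":0},
  {"tx":-1,"ty":1,"tz":115,"wx":0,"wy":0,"wz":0,"hand":0},
  {"tx":-1,"ty":1,"tz":127,"wx":0,"wy":0,"wz":0,"hand":0},
  {"tx":-1,"ty":1,"tz":127,"wx":0,"wy":0,"wz":0,"hand":0},
  {"tx":-1,"ty":1,"tz":127,"wx":0,"wy":0,"wz":0,"hand":50},
  {"tx":-1,"ty":1,"tz":127,"wx":0,"wy":0,"wz":0,"hand":90},
  {"tx":-1,"ty":1,"tz":127,"wx":0,"wy":0,"wz":0,"hand":255},
  {"tx":-1,"ty":1,"tz":127,"wx":0,"wy":0,"wz":0,"hand":255},
])

```text
t: 4.55
eef_pos: [0.6458, -0.0858, 0.2002]
eef_rot: [3.141, 0.0, 0.006]
force: [0.6, -0.7, 5.5]
gripper_width: 0.55
grip_force: 41.7
```

arm_command([
  {"tx":0,"ty":0,"tz":0,"wx":0,"wy":0,"wz":0,"hand":255},
  {"tx":0,"ty":0,"tz":0,"wx":0,"wy":0,"wz":0,"hand":255},
  {"tx":0,"ty":0,"tz":0,"wx":0,"wy":0,"wz":0,"hand":255},
  {"tx":0,"ty":0,"tz":0,"wx":0,"wy":0,"wz":0,"hand":255},
])

```text
t: 4.95
eef_pos: [0.6458, -0.0858, 0.2002]
eef_rot: [3.141, 0.0, 0.006]
force: [-0.0, -0.5, 6.4]
gripper_width: 0.546
grip_force: 41.7
```

arm_command([
  {"tx":0,"ty":0,"tz":-20,"wx":0,"wy":0,"wz":0,"hand":255},
  {"tx":0,"ty":0,"tz":-50,"wx":0,"wy":0,"wz":0,"hand":255},
  {"tx":-3,"ty":30,"tz":-70,"wx":0,"wy":0,"wz":0,"hand":255},
  {"tx":-6,"ty":70,"tz":-70,"wx":0,"wy":0,"wz":0,"hand":255},
  {"tx":-9,"ty":110,"tz":-70,"wx":0,"wy":0,"wz":0,"hand":255},
  {"tx":-12,"ty":150,"tz":-70,"wx":0,"wy":0,"wz":0,"hand":255},
  {"tx":-12,"ty":174,"tz":-70,"wx":0,"wy":0,"wz":0,"hand":255},
  {"tx":-12,"ty":174,"tz":-50,"wx":0,"wy":0,"wz":0,"hand":255},
  {"tx":-12,"ty":174,"tz":-30,"wx":0,"wy":0,"wz":0,"hand":255},
  {"tx":-12,"ty":174,"tz":-30,"wx":0,"wy":0,"wz":0,"hand":255},
])

```text
t: 5.95
eef_pos: [0.6312, -0.2591, 0.2237]
eef_rot: [-3.138, 0.001, 0.01]
force: [-0.1, 0.2, -1.5]
gripper_width: 0.545
grip_force: 41.5
```

```bash
python3 -c "
from h import *
look('bottle_red dish_red bottle_blue dish_blue dish_yellow','w2')
for c in ('scene','side'):
  capture(c);print([np.round(d['location'],3) for n in ('bottle_red','dish_red') for d in pinpoint(n,c)[:1]])"
```

```text
t 5.95 eef [ 0.6312 -0.2591  0.2237] [-3.138e+00  1.000e-03  1.000e-02] w 0.545
bottle_red [([0.6265, -0.261, 0.0217], 0.95)]
dish_red [([0.6345, -0.2619, 0.0015], 0.88)]
bottle_blue []
dish_blue []
dish_yellow []
[array([ 0.635, -0.262,  0.026]), array([ 0.632, -0.262, -0.002])]
[array([ 0.476, -0.1  , -0.   ]), array([ 0.633, -0.26 ,  0.002])]
```

View pics/w2.png

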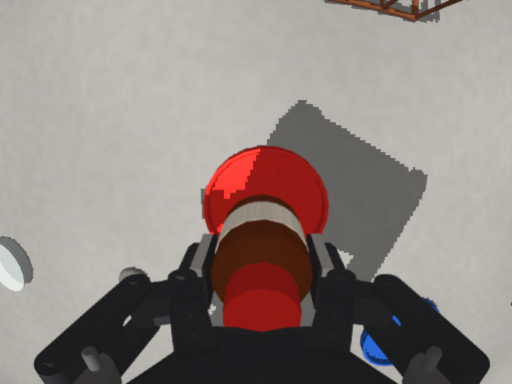

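The held red bottle hangs upright over the red dish, centred laterally at (263,260). I lower it slowly.

arm_command([
  {"tx":2,"ty":1,"tz":8,"wx":0,"wy":0,"wz":0,"hand":255},
  {"tx":2,"ty":1,"tz":13,"wx":0,"wy":0,"wz":0,"hand":255},
  {"tx":2,"ty":1,"tz":16,"wx":0,"wy":0,"wz":0,"hand":255},
  {"tx":2,"ty":1,"tz":18,"wx":0,"wy":0,"wz":0,"hand":255},
  {"tx":2,"ty":1,"tz":20,"wx":0,"wy":0,"wz":0,"hand":255},
  {"tx":2,"ty":1,"tz":20,"wx":0,"wy":0,"wz":0,"hand":255},
  {"tx":2,"ty":1,"tz":20,"wx":0,"wy":0,"wz":0,"hand":255},
])

```text
t: 7.25
eef_pos: [0.6349, -0.2605, 0.2078]
eef_rot: [3.142, 0.0, 0.0]
force: [-0.2, 0.4, -0.5]
gripper_width: 0.548
grip_force: 41.5
```

arm_command([
  {"tx":0,"ty":0,"tz":1,"wx":0,"wy":0,"wz":0,"hand":255},
  {"tx":0,"ty":0,"tz":2,"wx":0,"wy":0,"wz":0,"hand":255},
  {"tx":0,"ty":0,"tz":3,"wx":0,"wy":0,"wz":0,"hand":255},
  {"tx":0,"ty":0,"tz":4,"wx":0,"wy":0,"wz":0,"hand":255},
  {"tx":0,"ty":0,"tz":4,"wx":0,"wy":0,"wz":0,"hand":255},
  {"tx":0,"ty":0,"tz":4,"wx":0,"wy":0,"wz":0,"hand":255},
])

```text
t: 7.85
eef_pos: [0.6349, -0.2605, 0.2042]
eef_rot: [3.142, 0.0, -0.0]
force: [-1.9, 1.1, 3.3]
gripper_width: 0.551
grip_force: 41.9
```

arm_command([
  {"tx":0,"ty":0,"tz":0,"wx":0,"wy":0,"wz":0,"hand":100},
  {"tx":0,"ty":0,"tz":0,"wx":0,"wy":0,"wz":0,"hand":80},
  {"tx":0,"ty":0,"tz":0,"wx":0,"wy":0,"wz":0,"hand":40},
  {"tx":0,"ty":0,"tz":0,"wx":0,"wy":0,"wz":0,"hand":0},
  {"tx":0,"ty":0,"tz":0,"wx":0,"wy":0,"wz":0,"hand":0},
  {"tx":0,"ty":0,"tz":-20,"wx":0,"wy":0,"wz":0,"hand":0},
  {"tx":0,"ty":0,"tz":-50,"wx":0,"wy":0,"wz":0,"hand":0},
  {"tx":0,"ty":0,"tz":-85,"wx":0,"wy":0,"wz":0,"hand":0},
  {"tx":0,"ty":0,"tz":-120,"wx":0,"wy":0,"wz":0,"hand":0},
  {"tx":0,"ty":0,"tz":-120,"wx":0,"wy":0,"wz":0,"hand":0},
])

```text
t: 8.85
eef_pos: [0.6364, -0.2613, 0.3314]
eef_rot: [3.136, 0.0, 0.017]
force: [0.5, -0.5, 1.1]
gripper_width: 1.0
grip_force: 0.0
```

```bash
python3 -c "
from h import *
look('bottle_red dish_red bottle_blue dish_blue dish_yellow','w3')"
```

```text
t 8.85 eef [ 0.6364 -0.2613  0.3314] [3.136 0.    0.017] w 1.0
bottle_red [([0.6291, -0.2662, 0.004], 0.96)]
dish_red []
bottle_blue []
dish_blue []
dish_yellow []
```

View pics/w3.png

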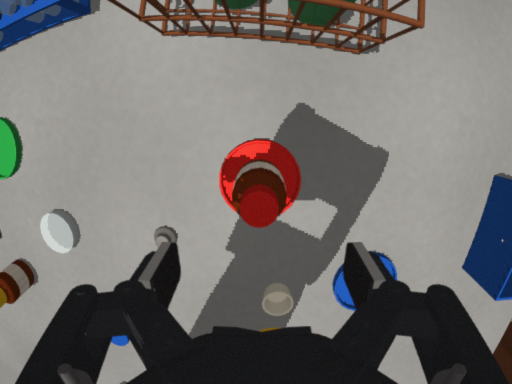

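The red bottle stands upright inside the red dish at (260,185). Blue bottle next.

arm_command([
  {"tx":-30,"ty":-30,"tz":0,"wx":0,"wy":0,"wz":0,"hand":0},
  {"tx":-60,"ty":-60,"tz":0,"wx":0,"wy":0,"wz":0,"hand":0},
  {"tx":-90,"ty":-90,"tz":0,"wx":0,"wy":0,"wz":0,"hand":0},
  {"tx":-120,"ty":-120,"tz":0,"wx":0,"wy":0,"wz":0,"hand":0},
  {"tx":-145,"ty":-147,"tz":0,"wx":0,"wy":0,"wz":0,"hand":0},
  {"tx":-157,"ty":-160,"tz":0,"wx":0,"wy":0,"wz":0,"hand":0},
  {"tx":-157,"ty":-160,"tz":0,"wx":0,"wy":0,"wz":0,"hand":0},
  {"tx":-157,"ty":-160,"tz":0,"wx":0,"wy":0,"wz":0,"hand":0},
])

```text
t: 9.95
eef_pos: [0.4778, -0.1005, 0.3231]
eef_rot: [3.142, 0.001, -0.001]
force: [0.0, 0.1, 0.9]
gripper_width: 1.0
grip_force: 0.0
```

```bash
python3 -c "
from h import *
look('bottle_blue bottle_yellow')"
```

```text
t 9.95 eef [ 0.4778 -0.1005  0.3231] [ 3.142e+00  1.000e-03 -1.000e-03] w 1.0
bottle_blue [([0.4779, -0.102, 0.0005], 0.76)]
bottle_yellow [([0.4848, 0.1106, -0.0003], 0.8)]
```

arm_command([
  {"tx":0,"ty":1,"tz":30,"wx":0,"wy":0,"wz":0,"hand":0},
  {"tx":0,"ty":1,"tz":60,"wx":0,"wy":0,"wz":0,"hand":0},
  {"tx":0,"ty":1,"tz":90,"wx":0,"wy":0,"wz":0,"hand":0},
  {"tx":0,"ty":1,"tz":113,"wx":0,"wy":0,"wz":0,"hand":0},
  {"tx":0,"ty":1,"tz":125,"wx":0,"wy":0,"wz":0,"hand":0},
  {"tx":0,"ty":1,"tz":125,"wx":0,"wy":0,"wz":0,"hand":0},
  {"tx":0,"ty":1,"tz":125,"wx":0,"wy":0,"wz":0,"hand":50},
  {"tx":0,"ty":1,"tz":125,"wx":0,"wy":0,"wz":0,"hand":90},
  {"tx":0,"ty":1,"tz":125,"wx":0,"wy":0,"wz":0,"hand":255},
  {"tx":0,"ty":1,"tz":125,"wx":0,"wy":0,"wz":0,"hand":255},
])

```text
t: 11.1
eef_pos: [0.4787, -0.1017, 0.2006]
eef_rot: [3.141, 0.0, 0.005]
force: [-0.3, 1.3, 5.8]
gripper_width: 0.546
grip_force: 41.8
```

arm_command([
  {"tx":0,"ty":0,"tz":0,"wx":0,"wy":0,"wz":0,"hand":255},
  {"tx":0,"ty":0,"tz":0,"wx":0,"wy":0,"wz":0,"hand":255},
  {"tx":0,"ty":0,"tz":0,"wx":0,"wy":0,"wz":0,"hand":255},
])

```text
t: 11.4
eef_pos: [0.4787, -0.1017, 0.2006]
eef_rot: [3.141, 0.0, 0.005]
force: [0.0, 1.2, 6.3]
gripper_width: 0.546
grip_force: 41.9
```

arm_command([
  {"tx":0,"ty":0,"tz":-20,"wx":0,"wy":0,"wz":0,"hand":255},
  {"tx":0,"ty":0,"tz":-50,"wx":0,"wy":0,"wz":0,"hand":255},
  {"tx":3,"ty":30,"tz":-80,"wx":0,"wy":0,"wz":0,"hand":255},
  {"tx":7,"ty":70,"tz":-90,"wx":0,"wy":0,"wz":0,"hand":255},
  {"tx":11,"ty":115,"tz":-90,"wx":0,"wy":0,"wz":0,"hand":255},
  {"tx":15,"ty":160,"tz":-90,"wx":0,"wy":0,"wz":0,"hand":255},
  {"tx":19,"ty":205,"tz":-90,"wx":0,"wy":0,"wz":0,"hand":255},
  {"tx":23,"ty":250,"tz":-90,"wx":0,"wy":0,"wz":0,"hand":255},
  {"tx":26,"ty":280,"tz":-80,"wx":0,"wy":0,"wz":0,"hand":255},
  {"tx":26,"ty":292,"tz":-70,"wx":0,"wy":0,"wz":0,"hand":255},
])

```text
t: 12.4
eef_pos: [0.5036, -0.3963, 0.2687]
eef_rot: [3.14, -0.003, 0.001]
force: [0.1, 0.5, -2.0]
gripper_width: 0.545
grip_force: 41.9
```

```bash
python3 -c "
from h import *
look('bottle_blue dish_blue','w4')
print(np.round(get_obs()['eef_pos'],4))"
```

```text
t 12.4 eef [ 0.5036 -0.3963  0.2687] [ 3.14e+00 -3.00e-03  1.00e-03] w 0.545
bottle_blue [([0.5006, -0.4003, 0.0677], 0.98)]
dish_blue [([0.5027, -0.393, -0.0018], 0.66)]
[ 0.5032 -0.393   0.2669]
```

View pics/w4.png

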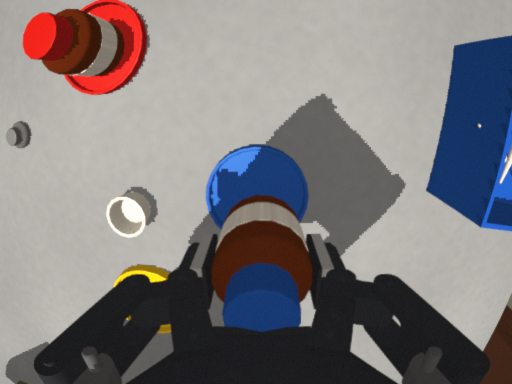

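The blue bottle is held upright over the blue dish at (258,190). I lower it and release.

arm_command([
  {"tx":0,"ty":0,"tz":20,"wx":0,"wy":0,"wz":0,"hand":255},
  {"tx":0,"ty":0,"tz":38,"wx":0,"wy":0,"wz":0,"hand":255},
  {"tx":0,"ty":0,"tz":50,"wx":0,"wy":0,"wz":0,"hand":255},
  {"tx":0,"ty":0,"tz":56,"wx":0,"wy":0,"wz":0,"hand":255},
  {"tx":0,"ty":0,"tz":59,"wx":0,"wy":0,"wz":0,"hand":255},
  {"tx":0,"ty":0,"tz":61,"wx":0,"wy":0,"wz":0,"hand":255},
  {"tx":0,"ty":0,"tz":62,"wx":0,"wy":0,"wz":0,"hand":255},
  {"tx":0,"ty":0,"tz":63,"wx":0,"wy":0,"wz":0,"hand":255},
  {"tx":0,"ty":0,"tz":63,"wx":0,"wy":0,"wz":0,"hand":255},
  {"tx":0,"ty":0,"tz":63,"wx":0,"wy":0,"wz":0,"hand":255},
])

```text
t: 13.55
eef_pos: [0.5039, -0.3937, 0.2061]
eef_rot: [3.141, 0.0, 0.001]
force: [-0.4, 0.7, -2.0]
gripper_width: 0.549
grip_force: 41.9
```

arm_command([
  {"tx":0,"ty":0,"tz":1,"wx":0,"wy":0,"wz":0,"hand":255},
  {"tx":0,"ty":0,"tz":2,"wx":0,"wy":0,"wz":0,"hand":255},
  {"tx":0,"ty":0,"tz":2.5,"wx":0,"wy":0,"wz":0,"hand":255},
  {"tx":0,"ty":0,"tz":2.5,"wx":0,"wy":0,"wz":0,"hand":255},
  {"tx":0,"ty":0,"tz":2.5,"wx":0,"wy":0,"wz":0,"hand":255},
])

```text
t: 14.05
eef_pos: [0.504, -0.3938, 0.2047]
eef_rot: [3.141, 0.0, 0.0]
force: [-2.4, 1.4, 6.0]
gripper_width: 0.55
grip_force: 42.6
```

arm_command([
  {"tx":0,"ty":0,"tz":0,"wx":0,"wy":0,"wz":0,"hand":100},
  {"tx":0,"ty":0,"tz":0,"wx":0,"wy":0,"wz":0,"hand":80},
  {"tx":0,"ty":0,"tz":0,"wx":0,"wy":0,"wz":0,"hand":40},
  {"tx":0,"ty":0,"tz":0,"wx":0,"wy":0,"wz":0,"hand":0},
  {"tx":0,"ty":0,"tz":0,"wx":0,"wy":0,"wz":0,"hand":0},
  {"tx":0,"ty":0,"tz":-20,"wx":0,"wy":0,"wz":0,"hand":0},
  {"tx":0,"ty":0,"tz":-50,"wx":0,"wy":0,"wz":0,"hand":0},
  {"tx":0,"ty":0,"tz":-85,"wx":0,"wy":0,"wz":0,"hand":0},
  {"tx":0,"ty":0,"tz":-120,"wx":0,"wy":0,"wz":0,"hand":0},
  {"tx":0,"ty":0,"tz":-120,"wx":0,"wy":0,"wz":0,"hand":0},
])

```text
t: 15.05
eef_pos: [0.5052, -0.3947, 0.3304]
eef_rot: [3.134, 0.001, 0.013]
force: [-0.3, -0.6, 0.6]
gripper_width: 1.0
grip_force: 0.0
```

```bash
python3 -c "
from h import *
look('bottle_blue dish_blue dish_yellow','w5')"
```

```text
t 15.05 eef [ 0.5052 -0.3947  0.3304] [3.134e+00 1.000e-03 1.300e-02] w 1.0
bottle_blue [([0.5015, -0.3937, 0.0054], 0.68)]
dish_blue []
dish_yellow [([0.3874, -0.2845, 0.0011], 0.63)]
```

View pics/w5.png

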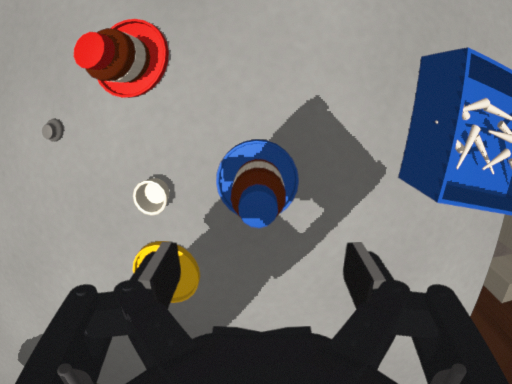

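The blue bottle stands in its dish at (258,185), and the red one is still upright. Yellow bottle next.

arm_command([
  {"tx":-2,"ty":-35,"tz":0,"wx":0,"wy":0,"wz":0,"hand":0},
  {"tx":-3,"ty":-80,"tz":0,"wx":0,"wy":0,"wz":0,"hand":0},
  {"tx":-5,"ty":-125,"tz":0,"wx":0,"wy":0,"wz":0,"hand":0},
  {"tx":-7,"ty":-170,"tz":0,"wx":0,"wy":0,"wz":0,"hand":0},
  {"tx":-8,"ty":-215,"tz":0,"wx":0,"wy":0,"wz":0,"hand":0},
  {"tx":-10,"ty":-260,"tz":0,"wx":0,"wy":0,"wz":0,"hand":0},
  {"tx":-11,"ty":-305,"tz":0,"wx":0,"wy":0,"wz":0,"hand":0},
  {"tx":-12,"ty":-350,"tz":0,"wx":0,"wy":0,"wz":0,"hand":0},
  {"tx":-14,"ty":-395,"tz":0,"wx":0,"wy":0,"wz":0,"hand":0},
  {"tx":-15,"ty":-430,"tz":0,"wx":0,"wy":0,"wz":0,"hand":0},
])

```text
t: 16.25
eef_pos: [0.4876, 0.0386, 0.3211]
eef_rot: [-3.141, -0.002, 0.006]
force: [0.2, -0.0, 0.3]
gripper_width: 0.998
grip_force: 0.0
```

arm_command([
  {"tx":-2,"ty":-40,"tz":0,"wx":0,"wy":0,"wz":0,"hand":0},
  {"tx":-3,"ty":-76,"tz":0,"wx":0,"wy":0,"wz":0,"hand":0},
  {"tx":-3,"ty":-76,"tz":0,"wx":0,"wy":0,"wz":0,"hand":0},
  {"tx":-3,"ty":-76,"tz":0,"wx":0,"wy":0,"wz":0,"hand":0},
])

```text
t: 16.65
eef_pos: [0.4851, 0.113, 0.3214]
eef_rot: [3.141, 0.003, -0.005]
force: [-0.5, 0.6, 0.1]
gripper_width: 1.0
grip_force: 0.0
```

```bash
python3 -c "
from h import *
look('bottle_yellow bottle_green dish_green')"
```

```text
t 16.65 eef [0.4851 0.113  0.3214] [ 3.141e+00  3.000e-03 -5.000e-03] w 1.0
bottle_yellow [([0.4875, 0.1098, 0.0021], 0.97)]
bottle_green [([0.3906, 0.2909, -0.0002], 0.85)]
dish_green []
```

arm_command([
  {"tx":1,"ty":0,"tz":30,"wx":0,"wy":0,"wz":0,"hand":0},
  {"tx":1,"ty":0,"tz":60,"wx":0,"wy":0,"wz":0,"hand":0},
  {"tx":1,"ty":0,"tz":90,"wx":0,"wy":0,"wz":0,"hand":0},
  {"tx":1,"ty":0,"tz":112,"wx":0,"wy":0,"wz":0,"hand":0},
  {"tx":1,"ty":0,"tz":124,"wx":0,"wy":0,"wz":0,"hand":0},
  {"tx":1,"ty":0,"tz":124,"wx":0,"wy":0,"wz":0,"hand":0},
  {"tx":1,"ty":0,"tz":124,"wx":0,"wy":0,"wz":0,"hand":50},
  {"tx":1,"ty":0,"tz":124,"wx":0,"wy":0,"wz":0,"hand":90},
  {"tx":1,"ty":0,"tz":124,"wx":0,"wy":0,"wz":0,"hand":255},
  {"tx":1,"ty":0,"tz":124,"wx":0,"wy":0,"wz":0,"hand":255},
])

```text
t: 17.85
eef_pos: [0.4877, 0.1126, 0.2012]
eef_rot: [-3.141, -0.001, -0.006]
force: [-1.4, 0.6, 6.4]
gripper_width: 0.547
grip_force: 41.8
```

arm_command([
  {"tx":0,"ty":0,"tz":0,"wx":0,"wy":0,"wz":0,"hand":255},
  {"tx":0,"ty":0,"tz":0,"wx":0,"wy":0,"wz":0,"hand":255},
  {"tx":0,"ty":0,"tz":0,"wx":0,"wy":0,"wz":0,"hand":255},
])

```text
t: 18.15
eef_pos: [0.4877, 0.1127, 0.2012]
eef_rot: [-3.141, -0.001, -0.005]
force: [-0.7, 0.4, 7.1]
gripper_width: 0.551
grip_force: 41.8
```

arm_command([
  {"tx":0,"ty":0,"tz":-20,"wx":0,"wy":0,"wz":0,"hand":255},
  {"tx":0,"ty":0,"tz":-50,"wx":0,"wy":0,"wz":0,"hand":255},
  {"tx":-7,"ty":28,"tz":-80,"wx":0,"wy":0,"wz":0,"hand":255},
  {"tx":-17,"ty":68,"tz":-90,"wx":0,"wy":0,"wz":0,"hand":255},
  {"tx":-28,"ty":112,"tz":-90,"wx":0,"wy":0,"wz":0,"hand":255},
  {"tx":-39,"ty":156,"tz":-90,"wx":0,"wy":0,"wz":0,"hand":255},
  {"tx":-50,"ty":200,"tz":-90,"wx":0,"wy":0,"wz":0,"hand":255},
  {"tx":-61,"ty":244,"tz":-90,"wx":0,"wy":0,"wz":0,"hand":255},
  {"tx":-72,"ty":288,"tz":-90,"wx":0,"wy":0,"wz":0,"hand":255},
  {"tx":-83,"ty":332,"tz":-90,"wx":0,"wy":0,"wz":0,"hand":255},
])

```text
t: 19.15
eef_pos: [0.4028, -0.221, 0.2893]
eef_rot: [3.141, 0.0, 0.001]
force: [0.2, 0.7, -1.1]
gripper_width: 0.547
grip_force: 41.8
```

arm_command([
  {"tx":-10,"ty":40,"tz":10,"wx":0,"wy":0,"wz":0,"hand":255},
  {"tx":-16,"ty":65,"tz":20,"wx":0,"wy":0,"wz":0,"hand":255},
  {"tx":-16,"ty":65,"tz":20,"wx":0,"wy":0,"wz":0,"hand":255},
])

```text
t: 19.45
eef_pos: [0.3865, -0.2866, 0.268]
eef_rot: [-3.141, 0.006, 0.003]
force: [-0.1, 0.6, -1.4]
gripper_width: 0.55
grip_force: 41.9
```

```bash
python3 -c "
from h import *
look('bottle_yellow dish_yellow','w6')
print(np.round(get_obs()['eef_pos'],4))"
```

```text
t 19.45 eef [ 0.3865 -0.2866  0.268 ] [-3.141e+00  6.000e-03  3.000e-03] w 0.55
bottle_yellow [([0.3832, -0.2906, 0.0712], 0.93), ([0.5016, -0.4001, 0.004], 0.49)]
dish_yellow [([0.3869, -0.2836, 0.0021], 0.72)]
[ 0.3878 -0.2841  0.2691]
```

View pics/w6.png

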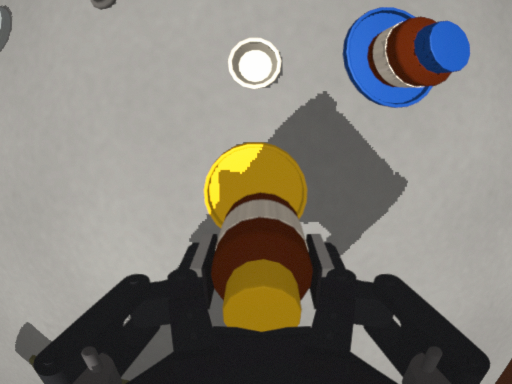

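The yellow bottle is over the yellow dish at (256,190), with the beaker clear at (255,63). I lower it.

arm_command([
  {"tx":0,"ty":0,"tz":20,"wx":0,"wy":0,"wz":0,"hand":255},
  {"tx":0,"ty":0,"tz":38,"wx":0,"wy":0,"wz":0,"hand":255},
  {"tx":0,"ty":0,"tz":50,"wx":0,"wy":0,"wz":0,"hand":255},
  {"tx":0,"ty":0,"tz":56,"wx":0,"wy":0,"wz":0,"hand":255},
  {"tx":0,"ty":0,"tz":60,"wx":0,"wy":0,"wz":0,"hand":255},
  {"tx":0,"ty":0,"tz":62,"wx":0,"wy":0,"wz":0,"hand":255},
  {"tx":0,"ty":0,"tz":63,"wx":0,"wy":0,"wz":0,"hand":255},
  {"tx":0,"ty":0,"tz":64,"wx":0,"wy":0,"wz":0,"hand":255},
  {"tx":0,"ty":0,"tz":65,"wx":0,"wy":0,"wz":0,"hand":255},
  {"tx":0,"ty":0,"tz":65,"wx":0,"wy":0,"wz":0,"hand":255},
])

```text
t: 20.6
eef_pos: [0.3881, -0.2848, 0.2052]
eef_rot: [3.141, 0.0, 0.001]
force: [-0.7, 2.1, 4.6]
gripper_width: 0.549
grip_force: 42.4
```

Contact. I release and retreat.

arm_command([
  {"tx":0,"ty":0,"tz":0,"wx":0,"wy":0,"wz":0,"hand":100},
  {"tx":0,"ty":0,"tz":0,"wx":0,"wy":0,"wz":0,"hand":80},
  {"tx":0,"ty":0,"tz":0,"wx":0,"wy":0,"wz":0,"hand":40},
  {"tx":0,"ty":0,"tz":0,"wx":0,"wy":0,"wz":0,"hand":0},
  {"tx":0,"ty":0,"tz":0,"wx":0,"wy":0,"wz":0,"hand":0},
  {"tx":0,"ty":0,"tz":-20,"wx":0,"wy":0,"wz":0,"hand":0},
  {"tx":0,"ty":0,"tz":-50,"wx":0,"wy":0,"wz":0,"hand":0},
  {"tx":0,"ty":0,"tz":-85,"wx":0,"wy":0,"wz":0,"hand":0},
  {"tx":0,"ty":0,"tz":-120,"wx":0,"wy":0,"wz":0,"hand":0},
  {"tx":0,"ty":0,"tz":-120,"wx":0,"wy":0,"wz":0,"hand":0},
])

```text
t: 21.6
eef_pos: [0.3891, -0.2857, 0.3304]
eef_rot: [3.134, 0.0, 0.013]
force: [-0.1, 0.0, 0.7]
gripper_width: 0.997
grip_force: 0.0
```

arm_command([
  {"tx":0,"ty":-35,"tz":0,"wx":0,"wy":0,"wz":0,"hand":0},
  {"tx":0,"ty":-80,"tz":0,"wx":0,"wy":0,"wz":0,"hand":0},
  {"tx":0,"ty":-125,"tz":0,"wx":0,"wy":0,"wz":0,"hand":0},
  {"tx":0,"ty":-170,"tz":0,"wx":0,"wy":0,"wz":0,"hand":0},
  {"tx":0,"ty":-215,"tz":0,"wx":0,"wy":0,"wz":0,"hand":0},
  {"tx":0,"ty":-260,"tz":0,"wx":0,"wy":0,"wz":0,"hand":0},
  {"tx":0,"ty":-305,"tz":0,"wx":0,"wy":0,"wz":0,"hand":0},
  {"tx":1,"ty":-350,"tz":0,"wx":0,"wy":0,"wz":0,"hand":0},
  {"tx":2,"ty":-395,"tz":0,"wx":0,"wy":0,"wz":0,"hand":0},
  {"tx":2,"ty":-430,"tz":0,"wx":0,"wy":0,"wz":0,"hand":0},
])

```text
t: 22.6
eef_pos: [0.389, 0.1477, 0.3236]
eef_rot: [-3.141, -0.003, 0.0]
force: [0.9, -0.3, 0.4]
gripper_width: 1.001
grip_force: 0.0
```

arm_command([
  {"tx":0,"ty":-40,"tz":0,"wx":0,"wy":0,"wz":0,"hand":0},
  {"tx":0,"ty":-80,"tz":0,"wx":0,"wy":0,"wz":0,"hand":0},
  {"tx":0,"ty":-120,"tz":0,"wx":0,"wy":0,"wz":0,"hand":0},
  {"tx":0,"ty":-148,"tz":0,"wx":0,"wy":0,"wz":0,"hand":0},
  {"tx":0,"ty":-148,"tz":0,"wx":0,"wy":0,"wz":0,"hand":0},
  {"tx":0,"ty":-148,"tz":0,"wx":0,"wy":0,"wz":0,"hand":0},
])

```text
t: 23.2
eef_pos: [0.3894, 0.2937, 0.3233]
eef_rot: [3.14, 0.003, -0.002]
force: [-0.1, -0.3, -1.0]
gripper_width: 1.0
grip_force: 0.0
```

```bash
python3 -c "
from h import *
look('bottle_green dish_green')
p=capture('scene');cv2.imwrite('pics/s7.png',p['pixels'][:,:,::-1])
print([(n,np.round(d['location'],3)) for n in ('bottle_green','bottle_yellow','dish_green') for d in pinpoint(n,'scene')[:1]])"
```

```text
t 23.2 eef [0.3894 0.2937 0.3233] [ 3.14e+00  3.00e-03 -2.00e-03] w 1.0
bottle_green [([0.392, 0.2949, 0.0009], 0.96)]
dish_green []
[('bottle_green', array([0.391, 0.293, 0.004])), ('bottle_yellow', array([ 0.387, -0.283,  0.003])), ('dish_green', array([0.689, 0.094, 0.002]))]
```

View pics/s7.png

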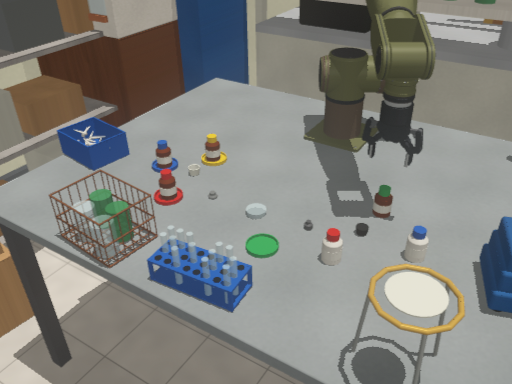

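The three bottles stand in their dishes at (163,157), (212,150) and (167,188), and the white bottles are untouched. Now green.

arm_command([
  {"tx":1,"ty":0,"tz":30,"wx":0,"wy":0,"wz":0,"hand":0},
  {"tx":1,"ty":0,"tz":60,"wx":0,"wy":0,"wz":0,"hand":0},
  {"tx":1,"ty":0,"tz":90,"wx":0,"wy":0,"wz":0,"hand":0},
  {"tx":1,"ty":0,"tz":112,"wx":0,"wy":0,"wz":0,"hand":0},
  {"tx":1,"ty":0,"tz":124,"wx":0,"wy":0,"wz":0,"hand":0},
  {"tx":1,"ty":0,"tz":124,"wx":0,"wy":0,"wz":0,"hand":0},
  {"tx":1,"ty":0,"tz":124,"wx":0,"wy":0,"wz":0,"hand":50},
  {"tx":1,"ty":0,"tz":124,"wx":0,"wy":0,"wz":0,"hand":90},
  {"tx":1,"ty":0,"tz":124,"wx":0,"wy":0,"wz":0,"hand":255},
  {"tx":1,"ty":0,"tz":124,"wx":0,"wy":0,"wz":0,"hand":255},
])

```text
t: 24.55
eef_pos: [0.3915, 0.2939, 0.2022]
eef_rot: [-3.14, -0.001, -0.005]
force: [-0.0, 0.3, 4.8]
gripper_width: 0.549
grip_force: 41.6
```

arm_command([
  {"tx":0,"ty":0,"tz":0,"wx":0,"wy":0,"wz":0,"hand":255},
  {"tx":0,"ty":0,"tz":0,"wx":0,"wy":0,"wz":0,"hand":255},
  {"tx":0,"ty":0,"tz":0,"wx":0,"wy":0,"wz":0,"hand":255},
])

```text
t: 24.85
eef_pos: [0.3916, 0.294, 0.2021]
eef_rot: [-3.14, -0.001, -0.005]
force: [-0.5, -0.8, 6.7]
gripper_width: 0.546
grip_force: 41.7
```

arm_command([
  {"tx":0,"ty":0,"tz":-20,"wx":0,"wy":0,"wz":0,"hand":255},
  {"tx":0,"ty":0,"tz":-50,"wx":0,"wy":0,"wz":0,"hand":255},
  {"tx":20,"ty":20,"tz":-80,"wx":0,"wy":0,"wz":0,"hand":255},
  {"tx":50,"ty":48,"tz":-90,"wx":0,"wy":0,"wz":0,"hand":255},
  {"tx":85,"ty":76,"tz":-90,"wx":0,"wy":0,"wz":0,"hand":255},
  {"tx":120,"ty":104,"tz":-90,"wx":0,"wy":0,"wz":0,"hand":255},
  {"tx":155,"ty":132,"tz":-90,"wx":0,"wy":0,"wz":0,"hand":255},
  {"tx":190,"ty":160,"tz":-90,"wx":0,"wy":0,"wz":0,"hand":255},
  {"tx":225,"ty":185,"tz":-90,"wx":0,"wy":0,"wz":0,"hand":255},
  {"tx":260,"ty":199,"tz":-90,"wx":0,"wy":0,"wz":0,"hand":255},
])

```text
t: 25.85
eef_pos: [0.6519, 0.0924, 0.29]
eef_rot: [3.141, -0.002, -0.001]
force: [0.1, 0.6, 0.1]
gripper_width: 0.546
grip_force: 41.5
```

arm_command([
  {"tx":25,"ty":0,"tz":10,"wx":0,"wy":0,"wz":0,"hand":255},
  {"tx":34,"ty":0,"tz":20,"wx":0,"wy":0,"wz":0,"hand":255},
  {"tx":34,"ty":0,"tz":20,"wx":0,"wy":0,"wz":0,"hand":255},
  {"tx":34,"ty":0,"tz":20,"wx":0,"wy":0,"wz":0,"hand":255},
])

```text
t: 26.25
eef_pos: [0.6837, 0.095, 0.2691]
eef_rot: [3.142, 0.001, -0.004]
force: [-0.1, 0.2, -1.2]
gripper_width: 0.545
grip_force: 41.5
```

```bash
python3 -c "
from h import *
look('bottle_green dish_green','w8')
print(np.round(get_obs()['eef_pos'],4))"
```

```text
t 26.25 eef [0.6837 0.095  0.2691] [ 3.142e+00  1.000e-03 -4.000e-03] w 0.545
bottle_green [([0.6835, 0.095, 0.0659], 0.68)]
dish_green [([0.6858, 0.0932, 0.0032], 0.85)]
[0.6839 0.0951 0.2707]
```

View pics/w8.png

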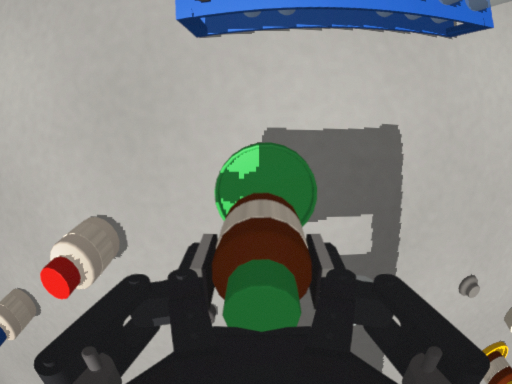

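The green bottle is over the green dish at (266,190), and the rack is well clear. I lower it.

arm_command([
  {"tx":2,"ty":1,"tz":20,"wx":0,"wy":0,"wz":0,"hand":255},
  {"tx":2,"ty":1,"tz":38,"wx":0,"wy":0,"wz":0,"hand":255},
  {"tx":2,"ty":1,"tz":50,"wx":0,"wy":0,"wz":0,"hand":255},
  {"tx":2,"ty":1,"tz":56,"wx":0,"wy":0,"wz":0,"hand":255},
  {"tx":2,"ty":1,"tz":60,"wx":0,"wy":0,"wz":0,"hand":255},
  {"tx":2,"ty":1,"tz":62,"wx":0,"wy":0,"wz":0,"hand":255},
  {"tx":2,"ty":1,"tz":63,"wx":0,"wy":0,"wz":0,"hand":255},
  {"tx":2,"ty":1,"tz":64,"wx":0,"wy":0,"wz":0,"hand":255},
  {"tx":2,"ty":1,"tz":65,"wx":0,"wy":0,"wz":0,"hand":255},
  {"tx":2,"ty":1,"tz":65,"wx":0,"wy":0,"wz":0,"hand":255},
])

```text
t: 27.4
eef_pos: [0.687, 0.0935, 0.2062]
eef_rot: [-3.142, -0.0, -0.002]
force: [-1.3, -0.3, 3.2]
gripper_width: 0.55
grip_force: 41.7
```

arm_command([
  {"tx":0,"ty":0,"tz":0,"wx":0,"wy":0,"wz":0,"hand":100},
  {"tx":0,"ty":0,"tz":0,"wx":0,"wy":0,"wz":0,"hand":80},
  {"tx":0,"ty":0,"tz":0,"wx":0,"wy":0,"wz":0,"hand":40},
  {"tx":0,"ty":0,"tz":0,"wx":0,"wy":0,"wz":0,"hand":0},
  {"tx":0,"ty":0,"tz":0,"wx":0,"wy":0,"wz":0,"hand":0},
  {"tx":0,"ty":0,"tz":-20,"wx":0,"wy":0,"wz":0,"hand":0},
  {"tx":0,"ty":0,"tz":-50,"wx":0,"wy":0,"wz":0,"hand":0},
  {"tx":0,"ty":0,"tz":-85,"wx":0,"wy":0,"wz":0,"hand":0},
  {"tx":0,"ty":0,"tz":-125,"wx":0,"wy":0,"wz":0,"hand":0},
  {"tx":0,"ty":0,"tz":-160,"wx":0,"wy":0,"wz":0,"hand":0},
])

```text
t: 28.4
eef_pos: [0.6867, 0.0935, 0.3672]
eef_rot: [-3.142, -0.0, -0.002]
force: [-0.3, 0.1, 0.3]
gripper_width: 1.001
grip_force: 0.0
```

arm_command([
  {"tx":-30,"ty":0,"tz":0,"wx":0,"wy":0,"wz":0,"hand":0},
  {"tx":-60,"ty":0,"tz":0,"wx":0,"wy":0,"wz":0,"hand":0},
  {"tx":-100,"ty":0,"tz":0,"wx":0,"wy":0,"wz":0,"hand":0},
  {"tx":-140,"ty":0,"tz":0,"wx":0,"wy":0,"wz":0,"hand":0},
  {"tx":-160,"ty":0,"tz":0,"wx":0,"wy":0,"wz":0,"hand":0},
  {"tx":-160,"ty":0,"tz":0,"wx":0,"wy":0,"wz":0,"hand":0},
  {"tx":-160,"ty":0,"tz":0,"wx":0,"wy":0,"wz":0,"hand":0},
])

```text
t: 29.1
eef_pos: [0.5268, 0.0935, 0.3657]
eef_rot: [-3.142, -0.0, -0.002]
force: [-0.1, -0.9, 0.1]
gripper_width: 1.003
grip_force: 0.0
```

```bash
python3 -c "
from h import *
look('bottle_green')
ims=[]
for c in ('scene','side'):
  p=capture(c)
  cv2.imwrite(f'pics/{c}9.png',p['pixels'][:,:,::-1])
  print(c,[(n,np.round(d['location'],3).tolist()) for n in ('bottle_red','bottle_yellow','bottle_green','bottle_blue','white_red','white_blue') for d in pinpoint(n,c)[:1]])"
```

```text
t 29.1 eef [0.5268 0.0935 0.3657] [-3.142e+00 -0.000e+00 -2.000e-03] w 1.003
bottle_green [([0.6899, 0.0941, 0.0014], 0.85)]
scene [('bottle_red', [0.636, -0.259, 0.002]), ('bottle_yellow', [0.386, -0.285, -0.001]), ('bottle_green', [0.688, 0.098, 0.008]), ('bottle_blue', [0.504, -0.394, 0.007]), ('white_red', [0.636, 0.256, 0.003]), ('white_blue', [0.519, 0.427, 0.002])]
side [('bottle_red', [0.635, -0.261, 0.003]), ('bottle_yellow', [0.391, -0.286, 0.001]), ('bottle_green', [0.687, 0.097, 0.001]), ('bottle_blue', [0.501, -0.399, -0.0]), ('white_red', [0.634, 0.257, -0.001]), ('white_blue', [0.522, 0.422, 0.001])]
```

View pics/side9.png

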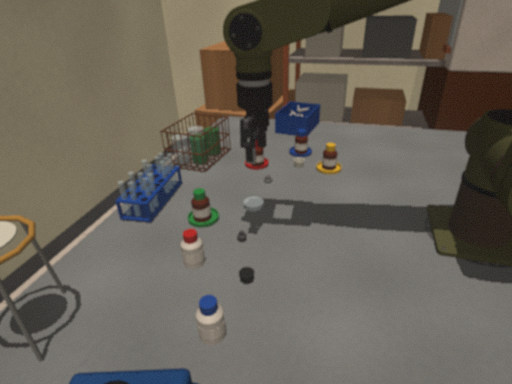

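View pics/scene9.png

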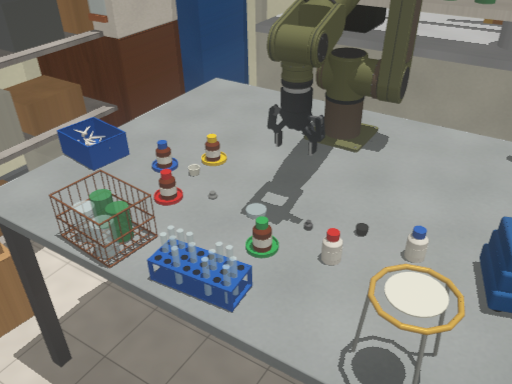

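In the scene view all four brown bottles stand upright in matching dishes: blue (163,157), yellow (212,150), red (167,188) and green (262,237). The white bottles are in place at (332,246) and (417,245), and the arm touches nothing.

```bash
python3 -c "
from plant import close_job
print(close_job())"
```

```text
the job is handed in; nothing more can be done
None
```

All four brown bottles stand upright in their matching dishes, both white bottles are where they were, and the job was handed in at about 29 s of the 109 s limit.

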